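# Hold up the large porcelain egg with the serving tongs

## Task

The large porcelain egg has just been polished and its underside is to be looked over without finger marks. Pick up the serving tongs, close them on the larger of the two eggs, lift it out of its egg cup and hold it still, clear by about a hand's breadth (10 cm), finishing while the tongs still hold it up. Never touch that egg with the gripper itself, and leave the egg cups, the small egg and everything else on the table standing where they are.

Things in the scene. Friction and masses are not known exactly. Their poses are not given: they have to be found in the camera images.
- tongs: Sprung steel serving tongs, 227 mm long, 26 mm high, 0.11 kg, lying flat; they open and close in the horizontal plane. Origin: on the hinge pin at the rear end, on the underside. +x runs along the middle line from hinge to tips, z is up, +y to the left arm. The tips are shallow upright V-shaped paddles, 42 mm long and 26 mm high.
- tongs_grip (a point): Where to squeeze, from above, closing along the tongs' y: half-way between the arms' upright black grip pads (each 23 mm high, 56 mm long), 105 mm from the hinge, 13 mm above the underside. Outside width over the pads here: 53 mm open (60 at their front end), 40 half closed (tips 67 apart), 28 and parallel on the large egg, 15 shut. A spring reopens them: 5 N a pad open, 10 N at the egg.
- tongs_left: Left (+y) arm of the tongs. Origin on the hinge pin, at the underside; turns with the arm about the tongs' z, and has the same axes as tongs while fully open.
- tongs_right: Right (-y) arm of the tongs, the mirror image of the left one; the two close evenly.
- tip_left (a point): Middle of the inner face of the left paddle, 205 mm from the hinge and 13 mm above the underside. 94 mm from tip_right when open, 45 mm when holding the large egg.
- tip_right (a point): Middle of the inner face of the right paddle; the tongs' gripping place lies half-way between tip_left and tip_right.
- egg_large: White porcelain egg, 44 mm across and 58 mm tall, about 0.07 kg, loose, standing blunt end down in cup_large. Origin: centre of its underside; z along its axis, up.
- egg_large_mid (a point): Centre of the large egg at its widest height, 26 mm above its origin; 65 mm above the table when it stands in its cup.
- egg_small: Smaller white porcelain egg, 32 mm across and 44 mm tall, standing in cup_small. Origin: centre of its underside.
- cup_large: Blue-glazed egg cup, 45 mm tall, 48 mm across its foot, 36 mm across the rim, loose, holding the large egg whose widest part is 20 mm above the rim. Origin: centre of its underside. The three cups are alike and may stand in any order.
- cup_small: The same egg cup, holding the small egg. Origin: centre of its underside.
- cup_empty: The same egg cup, empty. Origin: centre of its underside.
- goblet0: Stemmed glass goblet, 145 mm tall, 88 mm across, standing behind the egg cups. Origin: centre of its foot.
- goblet1: Stemmed glass goblet, 145 mm tall, 88 mm across, standing behind the egg cups. Origin: centre of its foot.
- goblet2: Stemmed glass goblet, 145 mm tall, 88 mm across, standing behind the egg cups. Origin: centre of its foot.
- napkin_ring: Steel napkin ring, 46 mm across, 28 mm high, standing on its end in front of the cups. Origin: centre of its underside.
- pill_tin: Round aluminium tin, 62 mm across, 30 mm high, in front of the cups. Origin: centre of its underside.
Not all that is in view belongs to the job. What is shaped like the cup_empty but yellow is not meant.

How it is judged:
On the way, in this order (a step that is already met when the one before it is completed fails the run):
1. the tongs are picked up in the gripper (height (world z) of tongs above 0.03 m and contact force between the fingers and tongs above 1 N), for 0.2 s.
2. the large egg is held up between both arms of the tongs (height (world z) of egg_large_mid above 0.135056 m and contact force between egg_large and tongs_left above 0.5 N and contact force between egg_large and tongs_right above 0.5 N and contact force between the fingers and tongs above 1 N and contact force between egg_large and the fingers below 0.2 N and contact force between egg_large and cup_large below 0.05 N), for 0.2 s.
At the end, for the whole second after the job is handed in: The large egg is at rest, pressed by both arms near the tips of the tongs, at least 70 mm higher than it stood, off its cup; the gripper grips the tongs and does not touch the egg. Cups, small egg, goblets, ring and tin stand upright (0.25 rad) within 30 mm of their places (all of step 2 and linear speed of egg_large below 0.03 m/s and horizontal distance between egg_large_mid and tongs above 0.17 m and distance of each of cup_large, cup_small, cup_empty, egg_small, goblet0, goblet1, goblet2, napkin_ring, pill_tin from where it was at the start of the episode below 0.03 m and angle between each of cup_large, cup_small, cup_empty, egg_small, goblet0, goblet1, goblet2, napkin_ring, pill_tin's own z axis and vertical below 0.25 rad); the arm keeps its last pose, push and grip.
It fails at once if the gripper's fingers touch the large egg (contact force between the fingers and egg_large above 0.5 N).
It fails at once if the gripper's fingers touch the small egg (contact force between the fingers and egg_small above 0.5 N).
It fails at once if an egg cup is tipped over (angle between any of cup_large, cup_small, cup_empty's own z axis and vertical above 0.6 rad).
It fails at once if another thing on the table is pushed away or upset (distance of any of cup_small, cup_empty, egg_small, goblet0, goblet1, goblet2, napkin_ring, pill_tin from where it was at the start of the episode above 0.04 m).
It also fails if it takes over 42 s, if anything falls off the work surface, if the arm or the gripper's body presses on something with over 40 N, if the wrist force passes 120 N, or if a joint passes its speed limit or range.

## Robot

A 6-joint arm with a two-finger parallel gripper is mounted at the origin on the work surface. World frame = base frame: x ahead of the robot, y to its left, z up, the work surface at z = 0. Lengths are in m, angles in rad, forces in N, time in s.
With the tool pointing down it reaches from about 0.35 to 1 m from the base axis. Payload 7.1 kg.
Tool frame: the origin (TCP) lies at the very end of the fingers, on their centre line; the grasp point (between the pads) lies 19 mm behind it; z points along the fingers, y is the line along which they close (so a half turn about z gives the same grasp; the last joint's range is limited). The gripper opens to 85 mm and grips with 20 to 120 N. Pads are 22 mm wide; open, the fingers measure 114 mm over their backs; the gripper's body (76 mm by 85 mm) begins 54 mm behind the grasp point. The pads swing forward as they close: fully open they stand 13 mm farther back than shut.
Start: joints at [-1.297, 0.423, 1.63, -0, 1.089, -0.019], TCP at [0.18, -0.598, 0.231] pointing down, gripper open.
Joint ranges: [-3, 3], [-0.9, 2.11], [0.09, 2.58], [-1.31, 4.45], [0.11, 2.69], [-2.54, 2.54]. Speed limits (rad/s): [2.39, 2.39, 3.01, 3.14, 3.14, 3.14].

## Interface

Orientations are given as a unit quaternion [w, x, y, z].
In Python, from rig import arm gives the robot as it stands. The module is installed in compiled form; this text tells all that it offers. Calls block until the motion is done:
- arm.movep(position, orientation): joint-space move of the TCP to a pose.
- arm.move_straight(position, ori=None, feed=0.15): straight line of the TCP; ori=None keeps the orientation; feed is the mean speed in m/s.
- arm.movej(angles): joint-space move.
- arm.gripper_open() and arm.close_gripper(grasp_force=None): open the fingers fully, or close them until they stop; grasp_force is the grip in N (None keeps the last).
- arm.hold(seconds).
- arm.inverse_kinematics(position, orientation): joint angles nearest the present ones, or None.
- arm.snapshot(name): name is "scene" or "top" or "wrist"; returns a dict with "color" (480x640x3 uint8, red, green, blue), "z_map" (480x640 float32, m along the optical axis (not along the pixel's ray), 0 where there is no reading), "fx", "fy", "cx", "cy" (pixels), "distortion" ([k1, k2, p1, p2, k3] as OpenCV has them; the pictures are not rectified), "R" (3x3) and "t" (3): a world point X has camera coordinates R X + t. Camera axes: x right, y down, z forward; pixel columns grow to the right and rows downward; lengths in m; the calibration is good to about 2 mm. A picture is of the moment at which its call begins.
A pose or a line that the arm cannot do raises arm.MotionError and nothing moves.
- arm.sign_off(): hands the job in; it is judged then, once.
Trained networks look in the newest picture that a camera, given by its name, has taken for a name from the list of things; names that differ only in an ending like _2 or _b are one class to them, and where a whole thing is asked for, a point or a joint stands for the part that bears it (a point fixed in the world has none). Each returns a list of dicts, best first, with "conf" (0 to 1); they miss things now and then, are a little off and sometimes report something else, mostly with a low value. They report only what shows in the picture. A call takes as long as a camera call. They do not tell look-alikes from the thing itself.
- arm.trace(target, camera): "pixels" (480x640 bool, what is visible of it) and "box" ([left, top, width, height] in pixels, round what is visible of it).
Readings, each from a call of its own:
- arm.current_time(): time.
- arm.current_joint_positions(): joint angles.
- arm.current_dq(): joint speeds.
- arm.current_joint_efforts(): joint torques, N m.
- arm.current_position(): TCP position.
- arm.current_tool_rot(): TCP orientation.
- arm.current_ft_force(): force on the tool from outside, world axes, zero at the start.
- arm.current_moment(): the same for the moment, N m.
- arm.current_gripper_width(): finger opening in m.
- arm.current_grip_force(): force on a finger pad.
Only numpy, scipy, OpenCV 4.12 (cv2) and the standard library are available. Lean on these libraries where they do the work, as an engineer would, in place of code of your own. Each camera call takes 0.05 s, during which the arm holds its last target. There are 200 camera calls.

## Working session

There is one attempt and no reset: what is moved stays moved. The work goes in short steps, each a Python script; the robot and the scene stay as the last script left them, time stands still between calls to the robot, and variables do not carry over. Pictures are saved under pics/ and viewed, at most 10 in all, crops included, and the job is handed in when it is done.

```bash
mkdir -p pics; cat > h.py <<'E'
import numpy as np, cv2
from rig import arm
def cloud(s, mask=None):
    z=s["z_map"]; v,u=np.nonzero((z>0)&(mask if mask is not None else True))
    K=np.array([[s["fx"],0,s["cx"]],[0,s["fy"],s["cy"]],[0,0,1]])
    p=cv2.undistortPoints(np.stack([u,v],1).astype(np.float64)[:,None],K,np.array(s["distortion"],float))[:,0]
    zz=z[v,u]; C=np.c_[p*zz[:,None],zz]
    return (C-np.array(s["t"]))@np.array(s["R"]),u,v
def save(img,n): cv2.imwrite("pics/"+n+".png",cv2.cvtColor(img,cv2.COLOR_RGB2BGR))
E
python3 - <<'E'
from h import *
S={n:arm.snapshot(n) for n in("scene","top")}
save(S["scene"]["color"],"scene0");save(S["top"]["color"],"top0")
import pickle;pickle.dump(S,open("s0.pkl","wb"))
for c in("top","scene"):
  for n in["tongs","egg_large","egg_small","cup_large","cup_empty","goblet0","napkin_ring","pill_tin"]:
    for d in arm.trace(n,c):
        P,_,_=cloud(S[c],d["pixels"])
        print(c,n,round(d["conf"],2),d["box"],np.median(P,0).round(3),P.min(0).round(3),P.max(0).round(3)) if len(P) else print(c,n,d["box"])
E
```

```text
top tongs 0.92 [121.5, 221.5, 69.6, 114.3] [0.512 0.298 0.02 ] [ 0.411  0.259 -0.006] [0.638 0.408 0.03 ]
top tongs 0.54 [484.1, 264.8, 19.3, 18.2] [ 0.514 -0.327  0.07 ] [ 0.5   -0.343  0.031] [ 0.532 -0.317  0.081]
top tongs 0.24 [161.2, 218.5, 33.1, 108.3] [0.527 0.286 0.02 ] [ 0.426  0.259 -0.001] [0.638 0.312 0.029]
top egg_large 0.61 [313.3, 233.7, 20.5, 20.0] [ 0.576 -0.005  0.086] [ 0.557 -0.031 -0.003] [0.609 0.016 0.099]
top egg_small 0.8 [483.1, 265.4, 21.3, 14.0] [ 0.514 -0.327  0.07 ] [ 0.5   -0.343  0.042] [ 0.531 -0.317  0.081]
top egg_small 0.69 [345.9, 123.6, 50.3, 60.1] [ 0.736 -0.091  0.144] [ 0.702 -0.153 -0.002] [ 0.787 -0.051  0.149]
top cup_large 0.6 [311.9, 251.1, 21.2, 7.6] [0.561 0.    0.004] [ 0.555 -0.022 -0.003] [0.572 0.014 0.066]
top cup_empty 0.92 [419.4, 268.6, 24.2, 21.0] [ 0.506 -0.218  0.029] [ 0.485 -0.245 -0.003] [ 0.53  -0.198  0.048]
top cup_empty 0.71 [407.4, 228.2, 27.2, 21.4] [ 0.593 -0.201  0.029] [ 0.571 -0.225 -0.002] [ 0.619 -0.182  0.049]
top cup_empty 0.61 [372.2, 264.1, 29.8, 20.5] [ 0.515 -0.13   0.03 ] [ 0.494 -0.152 -0.   ] [ 0.538
[... 2033 characters left out ...]
  -0.047  0.148]
scene goblet0 0.74 [184.1, 309.7, 53.1, 87.4] [ 0.697 -0.335  0.132] [ 0.511 -0.373 -0.004] [ 0.731 -0.213  0.147]
scene goblet0 0.71 [372.3, 221.9, 40.6, 74.4] [0.739 0.082 0.128] [ 0.685  0.05  -0.002] [0.774 0.147 0.147]
scene goblet0 0.68 [231.7, 295.1, 23.6, 34.0] [ 0.599 -0.206  0.019] [ 0.534 -0.225 -0.004] [ 0.619 -0.161  0.048]
scene napkin_ring 0.77 [259.7, 224.3, 18.5, 20.3] [0.425 0.012 0.015] [ 0.375 -0.01  -0.005] [0.447 0.037 0.029]
scene napkin_ring 0.52 [296.2, 239.1, 21.1, 21.7] [ 0.589 -0.016  0.076] [ 0.565 -0.029  0.046] [0.601 0.01  0.096]
scene pill_tin 0.58 [182.0, 256.2, 30.5, 23.7] [ 0.423 -0.187  0.028] [ 0.378 -0.214 -0.003] [ 0.442 -0.154  0.034]
```

View pics/top0.png

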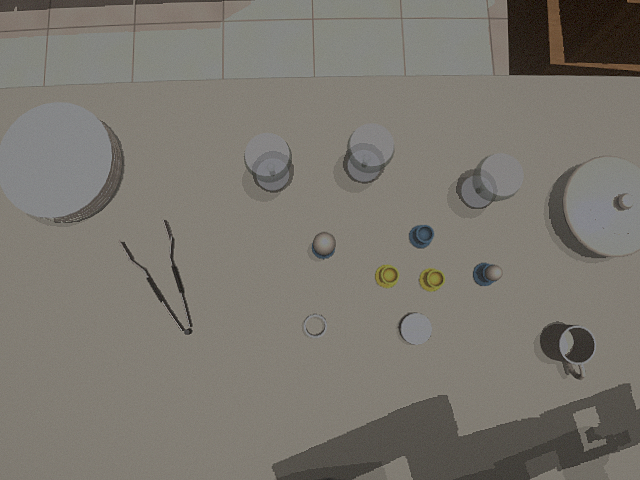

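```bash
python3 - <<'E'
from h import *
import pickle
S=pickle.load(open("s0.pkl","rb"))["top"]
im=cv2.resize(S["color"][200:350,90:290],None,fx=4,fy=4,interpolation=cv2.INTER_CUBIC)
save(im,"tongs0")
P,u,v=cloud(S)
# metric height map in tongs area 2.5mm
m=(P[:,0]>.39)&(P[:,0]<.66)&(P[:,1]>.24)&(P[:,1]<.43)&(P[:,2]>.008)
Q=P[m]; 
g=np.zeros((28,20),int)
for x,y,z in Q: g[int((.67-x)/.01),int((.43-y)/.01)]=max(g[int((.67-x)/.01),int((.43-y)/.01)],int(z*1000))
for i,r in enumerate(g): print("%.2f"%(.665-.01*i),' '.join("%2d"%k if k else ' .' for k in r))
print("y from .425 to .235")
E
```

```text
0.67  .  .  .  .  .  .  .  .  .  .  .  .  .  .  .  .  .  .  .  .
0.66  .  .  .  .  .  .  .  .  .  .  .  .  .  .  .  .  .  .  .  .
0.65  .  .  .  .  .  .  .  .  .  .  .  .  .  .  .  .  .  .  .  .
0.64  .  .  .  .  .  .  .  .  .  .  . 29 28  .  .  .  .  .  .  .
0.62  .  .  .  .  .  .  .  .  .  .  . 26 27  .  .  .  .  .  .  .
0.61  .  .  .  .  .  .  .  .  .  .  .  . 26  .  .  .  .  .  .  .
0.60  .  .  .  .  .  .  .  .  .  .  .  . 29 24  .  .  .  .  .  .
0.59  .  . 27 28  .  .  .  .  .  .  .  .  . 26  .  .  .  .  .  .
0.59  .  .  . 27 28  .  .  .  .  .  .  .  . 24  .  .  .  .  .  .
0.58  .  .  .  9 29  .  .  .  .  .  .  . 22 23  .  .  .  .  .  .
0.57  .  .  .  . 27 28  .  .  .  .  .  . 24 26  .  .  .  .  .  .
0.56  .  .  .  .  . 27 26  .  .  .  .  . 24 24  .  .  .  .  .  .
0.55  .  .  .  .  .  . 25 25  .  .  .  .  . 26 25  .  .  .  .  .
0.54  .  .  .  .  .  .  . 23 25  .  .  .  . 27 27  .  .  .  .  .
0.53  .  .  .  .  .  .  .  . 26 25  .  .  . 23 28  .  .  .  .  .
0.52  .  .  .  .  .  .  .  . 25 26  .  .  .  . 27 16  .  .  .  .
0.51  .  .  .  .  .  .  .  .  . 26 26  .  .  . 27 26  .  .  .  .
0.49  .  .  .  .  .  .  .  .  . 26 27  .  .  . 23 26  .  .  .  .
0.49  .  .  .  .  .  .  .  .  .  . 26 26  .  .  . 24  .  .  .  .
0.48  .  .  .  .  .  .  .  .  .  .  . 28 23  .  . 23 17  .  .  .
0.47  .  .  .  .  .  .  .  .  .  .  . 21 27  .  . 24 24  .  .  .
0.46  .  .  .  .  .  .  .  .  .  .  .  . 24 24  .  . 24  .  .  .
0.45  .  .  .  .  .  .  .  .  .  .  .  .  . 24 24  . 24  .  .  .
0.44  .  .  .  .  .  .  .  .  .  .  .  .  . 22 26  . 24 17  .  .
0.43  .  .  .  .  .  .  .  .  .  .  .  .  .  . 27 24 25 20  .  .
0.42  .  .  .  .  .  .  .  .  .  .  .  .  .  .  . 24 30 26  .  .
0.41  .  .  .  .  .  .  .  .  .  .  .  .  .  .  .  .  .  .  .  .
0.40  .  .  .  .  .  .  .  .  .  .  .  .  .  .  .  .  .  .  .  .
y from .425 to .235
```

The top view has the tongs at (155,280), hinge at (188,330). Candidates for the target egg:
- **(323,243):** top at 97 mm, on a blue cup. This matches the large egg.
- **(490,272):** top at 81 mm, so it's the small egg.

The blue cup at (422,236) is the empty one, and the yellow cups at (387,275) and (432,279) are decoys. Next I'll move above the tongs, test whether the gripper accepts a gentle grip force, and take a close look.

```bash
cat >> h.py <<'E'
from scipy.spatial.transform import Rotation
def q(th,flip=False):
    th=np.radians(th)+(np.pi if flip else 0); c,s=np.cos(th),np.sin(th)
    R=np.array([[-c,-s,0],[-s,c,0],[0,0,-1.]])
    return Rotation.from_matrix(R).as_quat(scalar_first=True)
E
python3 - <<'E'
from h import *
print(arm.current_time())
for f in(0,1):
  print(f,arm.inverse_kinematics([.519,.309,.2],q(26.6,f)),arm.inverse_kinematics([.538,.084,.1],q(-65,f)))
  
f=min((0,1),key=lambda f:abs(np.array(arm.inverse_kinematics([.519,.309,.2],q(26.6,f)))[5])+abs(np.array(arm.inverse_kinematics([.538,.084,.1],q(-65,f)))[5]))
print("flip",f)
arm.movep([.519,.309,.28],q(26.6,f))
print(arm.current_time())
w=arm.snapshot("wrist"); save(w["color"],"w1")
for n in["tongs","tongs_left","tongs_right"]:
  for d in arm.trace(n,"wrist"):
    P,_,_=cloud(w,d["pixels"]); print(n,d["conf"],d["box"],P.min(0).round(3),P.max(0).round(3))
P,u,v=cloud(w); np.save("w1.npy",P[(P[:,2]>.012)&(P[:,2]<.04)])
try:
  arm.close_gripper(8); print("grip",arm.current_grip_force(),arm.current_gripper_width(),arm.current_time())
except Exception as e: print(repr(e))
E
```

```text
0.9
0 [ 5.17309799e-01  4.29304018e-01  1.70194525e+00 -4.44089210e-16
  1.01034338e+00 -1.51774411e+00] [ 1.33027413e-01  4.97266090e-01  1.88952310e+00 -4.44089210e-16
  7.54803461e-01 -3.03304900e-01]
1 [ 5.17309799e-01  4.29304018e-01  1.70194525e+00 -4.44089210e-16
  1.01034338e+00  1.62384854e+00] NoneTraceback (most recent call last):
  File "<stdin>", line 6, in <module>
  File "<stdin>", line 6, in <lambda>
IndexError: too many indices for array: array is 0-dimensional, but 1 were indexed
```

```bash
python3 - <<'E'
from h import *
arm.movep([.519,.309,.28],q(26.6))
print(arm.current_time())
w=arm.snapshot("wrist"); save(w["color"],"w1")
for n in["tongs","tongs_left","tongs_right"]:
  for d in arm.trace(n,"wrist"):
    P,_,_=cloud(w,d["pixels"]); print(n,d["conf"],d["box"],P.min(0).round(3),P.max(0).round(3))
P,u,v=cloud(w); np.save("w1.npy",P[(P[:,2]>.012)&(P[:,2]<.04)])
try:
  arm.close_gripper(8); print("grip",arm.current_grip_force(),arm.current_gripper_width(),arm.current_time())
except Exception as e: print(repr(e))
E
```

```text
4.2833
tongs 0.85 [276.0, 74.9, 94.3, 222.0] [ 0.412  0.26  -0.001] [0.636 0.402 0.028]
tongs_left 0.72 [337.4, 87.7, 32.8, 209.6] [ 0.416  0.275 -0.002] [0.602 0.405 0.028]
tongs_right 0.68 [277.2, 86.0, 46.8, 209.8] [ 0.426  0.26  -0.002] [0.647 0.316 0.028]
tongs_right 0.61 [274.5, 72.2, 94.1, 224.9] [ 0.411  0.261 -0.002] [0.649 0.405 0.028]
grip 0.0 -0.00012298112931024468 5.25
```

View pics/w1.png

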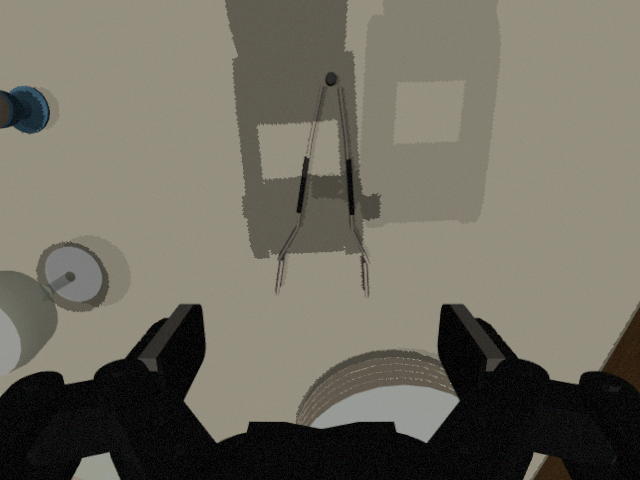

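The wrist view shows the tongs with the hinge at (331,78), black pads at (303,185) and (350,187), and tips at (277,290) and (367,292). I'll fit their pose now.

```bash
python3 - <<'E'
from h import *
P=np.load("w1.npy"); P=P[(P[:,0]>.39)&(P[:,0]<.66)&(P[:,1]>.24)&(P[:,1]<.43)]
h=np.array([.422,.263]);th=26.6
for it in range(3):
  c,s=np.cos(np.radians(th)),np.sin(np.radians(th))
  L=(P[:,:2]-h)@np.array([[c,-s],[s,c]])
  xs=[];ms=[]
  for x in np.arange(.02,.22,.01):
    k=L[abs(L[:,0]-x)<.005]; a,b=k[k[:,1]>0.004,1],k[k[:,1]<-.004,1]
    if len(a)and len(b):
      xs.append(x);ms.append((np.median(a)+np.median(b))/2)
      if it==2:print(round(x,3),np.round([a.max(),np.median(a),np.median(b),b.min()],4))
  p=np.polyfit(xs,ms,1); print(p,L[:,0].min(),L[:,0].max(),"hinge",h,th)
  th+=np.degrees(p[0]); h=h+np.array([-s,c])*p[1]
print(h,th)
E
```

```text
[-0.0429899  0.0053493] -0.00975906433735614 0.21907567952680973 hinge [0.422 0.263] 26.6
[ 2.37223925e-03 -5.52148485e-05] -0.009755450600778412 0.21719681794454693 hinge [0.4196048 0.2677831] 24.136860416164943
0.02 [ 0.0139  0.0117 -0.0113 -0.0132]
0.03 [ 0.0154  0.0132 -0.013  -0.0156]
0.04 [ 0.0169  0.0149 -0.0153 -0.0173]
0.05 [ 0.0194  0.0171 -0.017  -0.0189]
0.06 [ 0.0198  0.0185 -0.0186 -0.0205]
0.07 [ 0.0233  0.0201 -0.0202 -0.0232]
0.08 [ 0.0248  0.0217 -0.0219 -0.0248]
0.09 [ 0.0255  0.0229 -0.0228 -0.0257]
0.1 [ 0.0271  0.0242 -0.0243 -0.0274]
0.11 [ 0.0288  0.0252 -0.0252 -0.0282]
0.12 [ 0.0293  0.0264 -0.0264 -0.0291]
0.13 [ 0.0293  0.0268 -0.0268 -0.0289]
0.14 [ 0.0311  0.0283 -0.0286 -0.031 ]
0.15 [ 0.0364  0.0329 -0.0327 -0.0364]
0.16 [ 0.0415  0.0379 -0.038  -0.0412]
0.17 [ 0.0473  0.0439 -0.0438 -0.047 ]
0.18 [ 0.0492  0.045  -0.0449 -0.0491]
0.19 [ 0.0477  0.0457 -0.0461 -0.0487]
0.2 [ 0.05    0.0472 -0.0474 -0.0498]
0.21 [ 0.0501  0.0483 -0.0486 -0.0508]
[-4.6355283e-04  3.5133112e-05] -0.0097559891584904 0.21731112451042836 hinge [0.41962738 0.26773271] 24.272779713027496
[0.41961294 0.26776474] 24.2462200923097
```

```bash
cat >> h.py <<'E'
H=np.array([.4196,.2678]); TH=24.25
def at(d,z,h=H,th=TH): return [h[0]+d*np.cos(np.radians(th)),h[1]+d*np.sin(np.radians(th)),z]
def st(m=""): print(m,"t",round(arm.current_time(),2),"w",round(float(arm.current_gripper_width()),4),"gf",np.round(arm.current_grip_force(),1),"ft",np.round(arm.current_ft_force(),1),"p",np.round(arm.current_position(),4))
E
python3 - <<'E'
from h import *
arm.gripper_open(); arm.movep(at(.105,.06),q(TH)); arm.move_straight(at(.105,.003),feed=.1)
st("down"); arm.close_gripper(8); st("closed")
E
```

```text
down t 7.63 w 0.0857 gf 0.0 ft [-0.1 -0.4 -0.4] p [0.5156 0.3111 0.0031]
closed t 8.28 w 0.0147 gf 21.9 ft [ 0.9  0.2 15.8] p [0.5181 0.3125 0.006 ]
```

The force was clamped to 20 N, which shuts the tongs fully. Gripping nearer the hinge gives a shorter lever, so the spring keeps them part open, and more force later will close them on the egg. I'll reopen, measure again and regrip there.

```bash
python3 - <<'E'
from h import *
arm.gripper_open(); arm.move_straight(at(.105,.07),feed=.2); arm.movep(at(.06,.25),q(TH))
w=arm.snapshot("wrist"); P,u,v=cloud(w)
P=P[(P[:,2]>.012)&(P[:,2]<.04)&(P[:,0]>.39)&(P[:,0]<.66)&(P[:,1]>.24)&(P[:,1]<.43)]
h,th=H.copy(),TH
for it in range(4):
  c,s=np.cos(np.radians(th)),np.sin(np.radians(th))
  L=(P[:,:2]-h)@np.array([[c,-s],[s,c]]); xs=[];ms=[];ws=[]
  for x in np.arange(.02,.22,.01):
    k=L[abs(L[:,0]-x)<.005]; a,b=k[k[:,1]>0.004,1],k[k[:,1]<-.004,1]
    if len(a)and len(b): xs.append(x);ms.append((np.median(a)+np.median(b))/2);ws.append(np.median(a)-np.median(b))
  p=np.polyfit(xs,ms,1); th+=np.degrees(p[0]); h=h+np.array([-s,c])*p[1]+np.array([c,s])*(L[:,0].min()+.0098)
print(h,th,L[:,0].min(),L[:,0].max(),np.round(ws,3))
k=L[abs(L[:,0])<.008];print("hinge halfwidth",k[:,1].min(),k[:,1].max())
np.save("pose.npy",[h[0],h[1],th]); st()
E
```

```text
[0.4200141  0.26738449] 24.116721907280663 -0.009800000209662303 0.21717513774983963 [0.023 0.027 0.03  0.034 0.037 0.04  0.043 0.046 0.048 0.051 0.053 0.054
 0.057 0.066 0.077 0.087 0.09  0.092 0.093 0.096]
hinge halfwidth -0.010587949494510984 0.010196396913262474
 t 10.26 w 0.0856 gf 0.0 ft [ 0.1  0.2 -0.5] p [0.4736 0.292  0.2476]
```

```bash
cat >> h.py <<'E'
import os
if os.path.exists("pose.npy"): _p=np.load("pose.npy"); H=_p[:2]; TH=float(_p[2])
def at(d,z,h=H,th=TH): return [h[0]+d*np.cos(np.radians(th)),h[1]+d*np.sin(np.radians(th)),z]
E
python3 - <<'E'
from h import *
arm.movep(at(.017,.06),q(TH)); arm.move_straight(at(.017,.007),feed=.1)
st("down"); arm.close_gripper(25); st("closed")
arm.move_straight(at(.017,.06),feed=.06); st("up")
w=arm.snapshot("wrist"); save(w["color"],"w2"); s=arm.snapshot("scene"); 
P,u,v=cloud(w)
c,sn=np.cos(np.radians(TH)),np.sin(np.radians(TH))
L=np.c_[(P[:,:2]-H)@np.array([[c,-sn],[sn,c]]),P[:,2]]
for x in np.arange(.04,.25,.015):
  k=L[(abs(L[:,0]-x)<.006)&(abs(L[:,1])<.07)&(L[:,2]>.02)&(L[:,2]<.12)]
  if len(k): print(round(x,3),len(k),k[:,1].min().round(4),k[:,1].max().round(4),"z",np.percentile(k[:,2],95).round(4))
E
```

```text
down t 11.74 w 0.0855 gf 0.0 ft [ 0.9 -0.  -0. ] p [0.436  0.2746 0.0074]
closed t 12.37 w 0.0245 gf 24.0 ft [-0.7 -1.   5.6] p [0.4362 0.2747 0.0077]
up t 13.4 w 0.0232 gf 24.4 ft [ 0.1  0.  -1.1] p [0.4353 0.2742 0.0597]
0.04 305 -0.0152 0.0133 z 0.0754
0.055 330 -0.017 0.0151 z 0.0749
0.07 65 -0.02 0.0178 z 0.0613
```

View pics/w2.png

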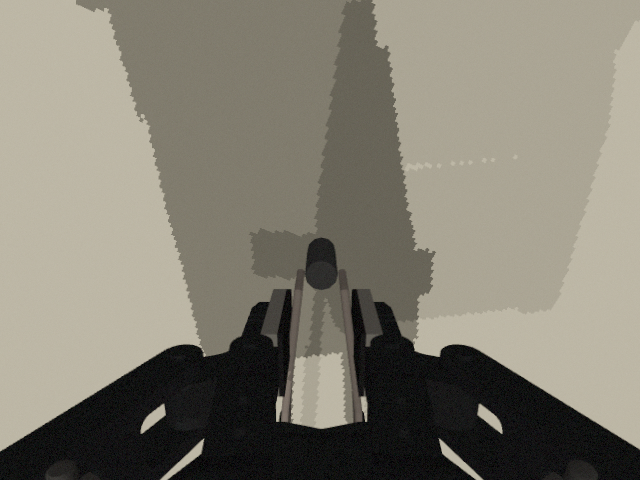

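The tongs are held near the hinge (at (320,260)) with both arms between the pads and still open. Next I'll raise them and measure droop and tip opening with the fixed cameras.

```bash
cat >> h.py <<'E'
def tongs_prof(th, cams=("top","scene"), zlo=-.12, zhi=.05, tag=None):
    p=np.array(arm.current_position()); c,s=np.cos(np.radians(th)),np.sin(np.radians(th))
    for n in cams:
        S=arm.snapshot(n)
        if tag: save(S["color"],tag+n)
        P,u,v=cloud(S); L=np.c_[(P[:,:2]-p[:2])@np.array([[c,-s],[s,c]]),P[:,2]-p[2]]
        for x in np.arange(.06,.24,.02):
            k=L[(abs(L[:,0]-x)<.01)&(abs(L[:,1])<.07)&(L[:,2]>zlo)&(L[:,2]<zhi)]
            if len(k)>2:
                a,b=k[k[:,1]>0],k[k[:,1]<0]
                print(n,round(x,3),[(len(g),g[:,1].min().round(3),np.median(g[:,1]).round(3),g[:,1].max().round(3),"z",g[:,2].min().round(3),g[:,2].max().round(3)) for g in(a,b) if len(g)])
E
python3 - <<'E'
from h import *
arm.move_straight(at(.017,.17),feed=.12); st()
tongs_prof(TH,tag="lift_")
E
```

```text
t 14.57 w 0.0232 gf 24.4 ft [ 0.1  0.1 -2. ] p [0.435  0.274  0.1693]
top 0.06 [(36, np.float64(0.012), np.float64(0.013), np.float64(0.014), 'z', np.float64(-0.008), np.float64(0.014)), (75, np.float64(-0.021), np.float64(-0.019), np.float64(-0.015), 'z', np.float64(-0.008), np.float64(0.017))]
top 0.08 [(67, np.float64(0.013), np.float64(0.015), np.float64(0.019), 'z', np.float64(-0.008), np.float64(0.017)), (75, np.float64(-0.022), np.float64(-0.021), np.float64(-0.016), 'z', np.float64(-0.011), np.float64(0.018))]
top 0.1 [(76, np.float64(0.015), np.float64(0.016), np.float64(0.021), 'z', np.float64(-0.008), np.float64(0.017)), (71, np.float64(-0.023), np.float64(-0.022), np.float64(-0.017), 'z', np.float64(-0.008), np.float64(0.017))]
top 0.12 [(59, np.float64(0.016), np.float64(0.018), np.float64(0.021), 'z', np.float64(-0.009), np.float64(0.015)), (45, np.float64(-0.024), np.float64(-0.021), np.float64(-0.019), 'z', np.float64(-0.009), np.float64(0.016))]
top 0.14 [(36, np.float64(0.019), np.float64(0.025), np.float64(0.032), 'z', np.float64(-0.006), np.float64(0.015)), (56, n
[... 1902 characters left out ...]
p.float64(0.011))]
scene 0.16 [(69, np.float64(0.027), np.float64(0.033), np.float64(0.039), 'z', np.float64(-0.015), np.float64(0.012)), (74, np.float64(-0.043), np.float64(-0.037), np.float64(-0.03), 'z', np.float64(-0.013), np.float64(0.013))]
scene 0.18 [(81, np.float64(0.027), np.float64(0.033), np.float64(0.04), 'z', np.float64(-0.016), np.float64(0.013)), (84, np.float64(-0.044), np.float64(-0.038), np.float64(-0.032), 'z', np.float64(-0.015), np.float64(0.012))]
scene 0.2 [(48, np.float64(0.03), np.float64(0.035), np.float64(0.04), 'z', np.float64(-0.017), np.float64(0.012)), (50, np.float64(-0.043), np.float64(-0.038), np.float64(-0.035), 'z', np.float64(-0.014), np.float64(0.011))]
```

```bash
cat >> h.py <<'E'
def eggfit(Ps):
    from scipy.optimize import least_squares
    P=np.vstack([p[(np.hypot(p[:,0]-.58,p[:,1]+.007)<.035)&(p[:,2]>.055)&(p[:,2]<.105)] for p in Ps])
    r=least_squares(lambda c:np.sqrt(((P[:,0]-c[0])/.022)**2+((P[:,1]-c[1])/.022)**2+((P[:,2]-c[2])/.032)**2)-1,[.58,-.007,.065],loss="soft_l1",f_scale=.05)
    return r.x,len(P)
E
python3 - <<'E'
from h import *
import pickle
S=pickle.load(open("s0.pkl","rb"))
for n in S: print(n,eggfit([cloud(S[n])[0]]))
e,_=eggfit([cloud(S[n])[0] for n in S]); print(e); np.save("egg.npy",e)
th=-65; c,s=np.cos(np.radians(th)),np.sin(np.radians(th))
g=e[:2]-(.188*np.array([c,s])-.0015*np.array([-s,c])); print(g)
arm.movep([g[0],g[1],.17],q(th)); st("hover")
tongs_prof(th,zlo=-.03,zhi=.03,tag="hov_")
E
```

```text
scene (array([ 0.57813873, -0.00554929,  0.0622387 ]), 341)
top (array([ 0.57819041, -0.00623151,  0.06396992]), 412)
[ 0.57797902 -0.00582683  0.06341915]
[0.49988625 0.16519296]
hover t 15.86 w 0.0231 gf 24.4 ft [-0.4  0.3 -1.2] p [0.4997 0.1653 0.1697]
top 0.06 [(52, np.float64(0.014), np.float64(0.016), np.float64(0.02), 'z', np.float64(-0.007), np.float64(0.018)), (45, np.float64(-0.019), np.float64(-0.017), np.float64(-0.014), 'z', np.float64(-0.007), np.float64(0.018))]
top 0.08 [(55, np.float64(0.015), np.float64(0.017), np.float64(0.021), 'z', np.float64(-0.006), np.float64(0.017)), (48, np.float64(-0.02), np.float64(-0.018), np.float64(-0.015), 'z', np.float64(-0.004), np.float64(0.018))]
top 0.1 [(56, np.float64(0.017), np.float64(0.019), np.float64(0.023), 'z', np.float64(-0.007), np.float64(0.017)), (48, np.float64(-0.022), np.float64(-0.019), np.float64(-0.016), 'z', np.float64(-0.008), np.float64(0.018))]
top 0.12 [(36, np.float64(0.018), np.float64(0.019), np.float64(0.023), 'z', np.float64(-0.008), np.float64(0.014)), (35, np.float64(-0.022), np.float64(-0.019), np.f
[... 2079 characters left out ...]
.float64(0.011))]
scene 0.16 [(25, np.float64(0.032), np.float64(0.037), np.float64(0.04), 'z', np.float64(-0.012), np.float64(0.013)), (49, np.float64(-0.038), np.float64(-0.031), np.float64(-0.027), 'z', np.float64(-0.012), np.float64(0.011))]
scene 0.18 [(34, np.float64(0.035), np.float64(0.038), np.float64(0.04), 'z', np.float64(-0.012), np.float64(0.014)), (51, np.float64(-0.035), np.float64(-0.032), np.float64(-0.03), 'z', np.float64(-0.015), np.float64(0.013))]
scene 0.2 [(33, np.float64(0.036), np.float64(0.039), np.float64(0.041), 'z', np.float64(-0.012), np.float64(0.013)), (42, np.float64(-0.038), np.float64(-0.034), np.float64(-0.032), 'z', np.float64(-0.014), np.float64(0.012))]
```

View pics/hov_top.png

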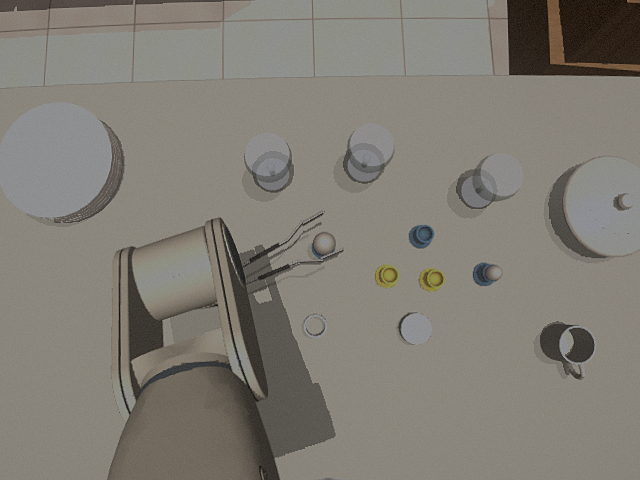

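The top view shows the open tongs over the large egg, tips at (322,212) and (342,251) with the egg at (323,243). The offset between them is parallax from the height. I'll centre the tongs laterally, lower them and look before squeezing.

```bash
python3 - <<'E'
from h import *
e=np.load("egg.npy"); th=-65; c,s=np.cos(np.radians(th)),np.sin(np.radians(th))
g=e[:2]-(.188*np.array([c,s])+.001*np.array([-s,c]))
arm.move_straight([g[0],g[1],.125],feed=.1); st("a")
arm.move_straight([g[0],g[1],.063],feed=.08); st("low")
for n in("scene","top"):
    S=arm.snapshot(n); P=cloud(S)[0]; print(n,eggfit([P]))
    if n=="top": save(cv2.resize(S["color"][180:300,240:400],None,fx=5,fy=5,interpolation=cv2.INTER_CUBIC),"low_top")
E
```

```text
a t 16.56 w 0.0232 gf 24.4 ft [-0.1 -0.  -1.1] p [0.4978 0.1643 0.1251]
low t 17.48 w 0.0227 gf 24.4 ft [-0.6 -0.5 -1.2] p [0.498  0.1642 0.0633]
scene (array([ 0.57830478, -0.0058368 ,  0.06229792]), 354)
top (array([ 0.57849817, -0.00608381,  0.06418637]), 433)
```

View pics/low_top.png

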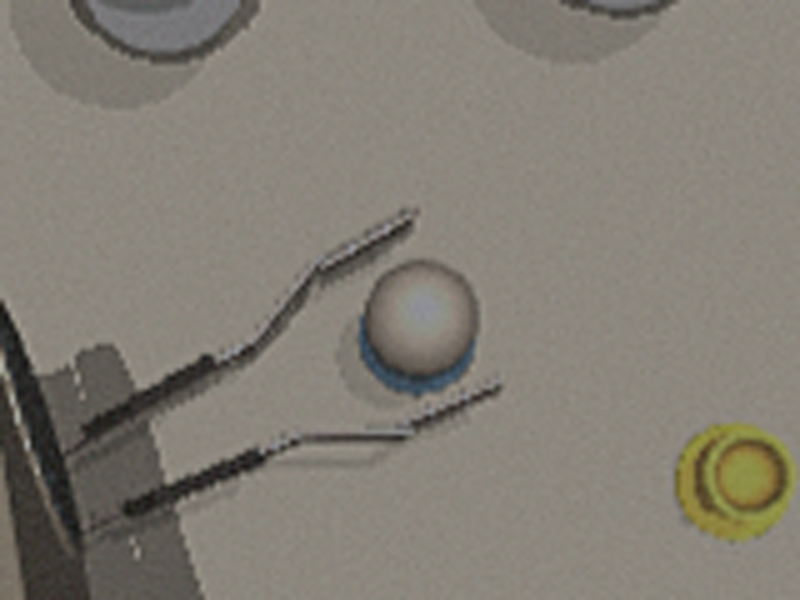

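The tongs straddle the egg in the crop: egg at (422,318), paddles centred about (411,325). The egg sits about 6 mm too far forward, so I'll advance 6 mm, squeeze in stages and then lift.

```bash
python3 - <<'E'
from h import *
p=np.array(arm.current_position()); th=-65; c,s=np.cos(np.radians(th)),np.sin(np.radians(th))
g=p+np.array([c*.006,s*.006,0]); g[2]=.063
arm.move_straight(g,feed=.04); st("fwd")
arm.close_gripper(60); st("60"); arm.close_gripper(100); st("100")
g[2]=.073; arm.move_straight(g,feed=.03); st("+10mm")
for n in("scene","top"):
    S=arm.snapshot(n); print(n,eggfit([cloud(S)[0]]))
    save(cv2.resize(S["color"][180:300,240:400],None,fx=5,fy=5,interpolation=cv2.INTER_CUBIC),"grip_"+n)
E
```

```text
fwd t 17.88 w 0.0234 gf 24.4 ft [ 0.2 -0.7 -0.2] p [0.5009 0.1586 0.0632]
60 t 18.1 w 0.0178 gf 62.0 ft [ 0.1  0.4 -1.3] p [0.5005 0.1588 0.063 ]
100 t 18.32 w 0.0154 gf 101.1 ft [-0.2 -0.7 -1.8] p [0.5004 0.1588 0.0629]
+10mm t 18.8 w 0.0157 gf 101.1 ft [-0.2 -0.  -1.8] p [0.5007 0.1589 0.0733]
scene (array([ 0.57937018, -0.00486036,  0.07256173]), 506)
top (array([ 0.57825909, -0.00574911,  0.07405397]), 530)
```

View pics/grip_top.png

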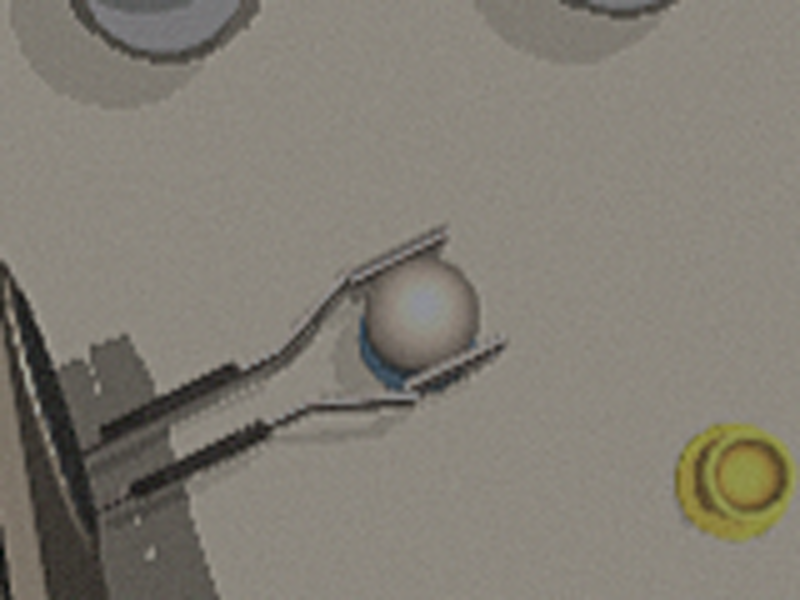

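View pics/grip_scene.png

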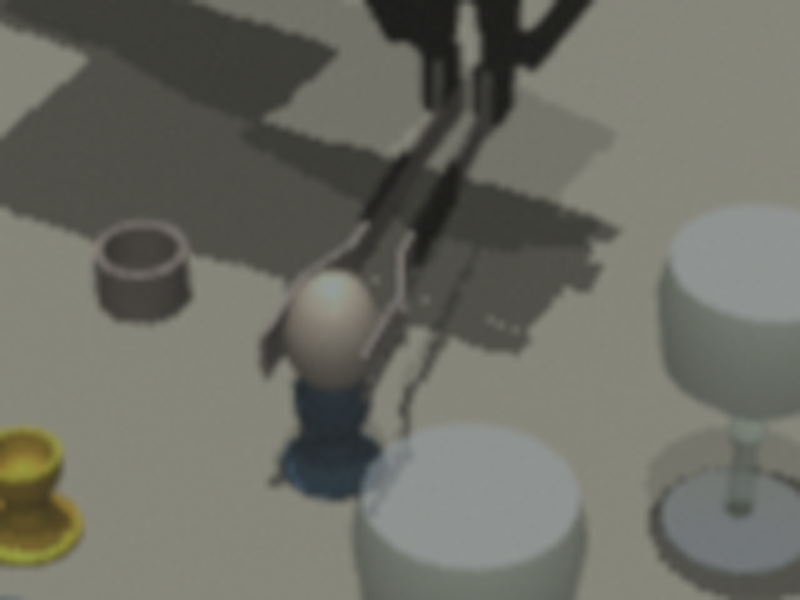

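The egg is held between both paddles: (425,310) in the top crop, (330,330) in the scene crop. It rose the full 10 mm and the cup stayed upright on the table. I'll lift it to about 10 cm.

```bash
python3 - <<'E'
from h import *
p=np.array(arm.current_position()); p[2]=.165
arm.move_straight(p,feed=.07); arm.hold(1.0); st("lifted")
for k in range(2):
  for n in("top","scene"):
    S=arm.snapshot(n); P=cloud(S)[0]
    A=P[(np.hypot(P[:,0]-.578,P[:,1]+.006)<.04)&(P[:,2]>.1)]
    A=A-[0,0,.1]; print(n,eggfit([A])[0]+[0,0,.1])
  arm.hold(.5)
for d in arm.trace("cup_large","top"): 
  P=cloud(arm.snapshot("top"),d["pixels"])[0]; print(d["conf"],d["box"],np.median(P,0))
save(cv2.resize(S["color"][130:330,200:440],None,fx=3,fy=3),"final"); st()
E
```

```text
lifted t 21.37 w 0.0156 gf 101.1 ft [-1.  -0.2 -2.3] p [0.5005 0.1588 0.165 ]
top [ 0.57825779 -0.00565032  0.16627504]
scene [ 0.57922085 -0.00525054  0.16415958]
top [ 0.57828241 -0.00565154  0.1662414 ]
scene [ 0.57899992 -0.00525948  0.16438186]
0.72 [309.1, 243.3, 28.2, 16.8] [0.56546273 0.00114944 0.0059897 ]
 t 22.67 w 0.0157 gf 101.1 ft [ 0.5  0.2 -2.4] p [0.5005 0.1588 0.165 ]
```

View pics/final.png

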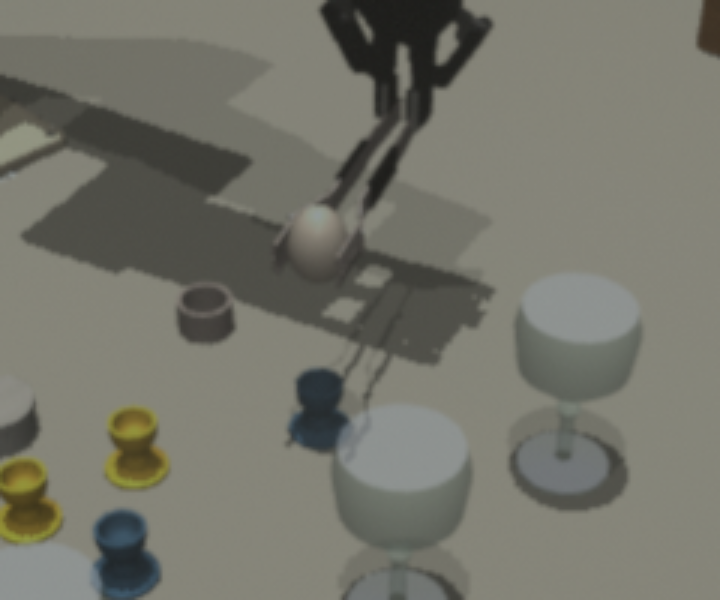

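The egg (318,243) hangs still in the tongs about 10 cm up, and its cup (320,410) stands empty and upright. I'm handing in.

```bash
python3 -c "
from rig import arm
print(arm.sign_off())"
```

```text
the job is handed in; nothing more can be done
None
```

The job is handed in: the tongs hold the large egg still about 10 cm above its cup, and the gripper stayed well clear of the egg; the sign-off call returned no verdict.

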